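# Start a flanged bronze bushing in a leaning bracket and drive it home

## Task

Fit the new flanged bronze bushing to the bracket in the tilted vise: start it in the bore by hand so that it stands there proud, then press it fully home with the yellow-handled driver, not with the fingers, until the flange sits flush on the boss. Stand the driver back in its own hole in the wooden rack and leave the other parts and tools, and the vise, where they are.

Things in the scene. Friction and masses are not known exactly. Their poses are not given: they have to be found in the camera images.
- bushing: New bushing: bright bronze hollow sleeve with flange, 240 g, flange up in the red tray. Origin: centre of its foot; z along its axis to the flange. Sleeve 34 mm outside, lowest 6 mm tapered to 28; hole 25 mm; flange 50 mm diameter, 6 mm thick, its underside (shoulder) 44 mm and its top 50 mm above the foot. Grip it by the flange; held at a slant it can swing about the line between the fingers.
- bushing_shoulder (a point): Centre of the underside of the bushing's flange, 44 mm above the foot on the axis; axes as the bushing's. When the bushing is home this point coincides with bore_mouth.
- bore_mouth (a point): Centre of the mouth of the bore, on the flat top face of the bracket's round boss (boss 46 mm outside, free all round for 20 mm below the face, then ribs on its y sides; mouth 150 to 180 mm above the bench). z points out of the bore along its axis, which leans 24 to 39 degrees from vertical, roughly towards the robot; x and y lie in the face. Bore 35.5 mm.
- bracket_eye (a point): Top centre of the eye (32 mm) on the bracket's short side arm, 88 mm to +y of the bore's axis and 58 mm below the mouth; axes as bore_mouth. The bracket is dark iron. The bushing's first 26 mm go into the bore freely: it slides down by its weight and stands with its shoulder 18 mm proud. The last 18 mm are a press fit: about 7 N along the axis, plus 1 N at 15 mm/s, then it bottoms hard and stays.
- vise_bed (a joint): Tilt of the vise (rad), 0 = level: the angle of the bore's axis from vertical. Clamped; it does not move during the job.
- vise: Dark blue tilting machine vise, fixed: base plate 190 x 130 mm (x, y), hinge at its -x side, towards the robot. Origin: centre of the base's underside, on the bench; the bore leans towards its -x. The tilted bed carries jaws up to 42 mm above it and, at its raised +x end, a screw with a cross handle, reaching 150 mm behind the origin and up to 220 mm above the bench.
- driver: The driver to use: yellow handle, steel head, 360 g, standing nose down in the rack. Origin: centre of the nose's tip; z along its axis to the handle. Nose 20 mm diameter, first 6 mm tapered to 12. Head 42 mm diameter, 25 to 45 mm from the tip; its shoulder at 25 mm presses on the flange. Handle 24 mm diameter, 45 to 135 mm from the tip. Centre of mass 60 to 80 mm from the tip.
- rack: Wooden tool block 220 x 80 x 45 mm, fixed; origin: centre of its underside. Three 29 mm holes, 32 mm deep, along its x axis at -70, 0 and +70 mm; one driver stands in each (any order), its axis on the hole's, its head's shoulder resting on the top, so its tip is 20 mm above the bench.
- tray: Red parts tray 210 x 170 mm (x, y), fixed, rim 24 mm high, floor 4 mm thick; origin: centre of its underside. The bushing and three used parts stand on its floor in any order, about 86 mm apart in x and 70 mm in y.
- old_sleeve: Used dark brown plain sleeve in the tray, 34 mm diameter, 38 mm high, standing; origin: centre of its underside. Not to be used.
- castle_nut: Steel castle nut in the tray, 42 mm across corners, 32 mm high; origin: centre of its underside.
- spacer: Dark steel spacer ring in the tray, 46 mm diameter, 14 mm high; origin: centre of its underside.
- driver_small: Driver with a green handle in the rack: head 33 mm, nose 13 mm, lengths and handle as the yellow one; origin: tip of its nose. Not to be used.
- driver_large: Driver with a blue handle in the rack: head 54 mm, nose 27 mm, lengths and handle as the yellow one; origin: tip of its nose. Not to be used.
- spray_can: Blue and orange spray can standing on the bench between the robot and the vise, 64 mm diameter, 155 mm high; origin: centre of its underside.
- hammer: Hammer lying on the bench, 260 mm long along its x, 88 mm over the head, 27 mm high; origin: under its middle.
- wrench: Steel spanner lying on the bench, 200 mm long along its x, 38 mm wide, 8 mm thick; origin: under its middle.
Things that resemble listed ones, but are neither listed nor needed, are in the scene too. What is shaped like the driver but pink or purple is not meant.

How it is judged:
On the way, in this order (a step that is already met when the one before it is completed fails the run):
1. the bushing stands started in the bore, its shoulder 5 to 22 mm proud of the boss, let go by the fingers (z of bushing_shoulder in the frame of bore_mouth between 0.005 and 0.022 m and x of bushing_shoulder in the frame of bore_mouth between -0.004 and 0.004 m and y of bushing_shoulder in the frame of bore_mouth between -0.004 and 0.004 m and angle between the z axis of bushing and the z axis of bore_mouth, either way round below 0.12 rad and contact force between the fingers and bushing below 0.1 N), for 0.2 s.
2. the bushing is flush on the boss while the yellow driver presses on it (over 4 N) (z of bushing_shoulder in the frame of bore_mouth between -0.003 and 0.0018 m and distance between bushing_shoulder and bore_mouth below 0.003 m and angle between the z axis of bushing and the z axis of bore_mouth, either way round below 0.05 rad and contact force between driver and bushing above 4 N), for 0.05 s.
At the end, for the whole second after the job is handed in: The bushing is home: its shoulder within 1.8 mm of the boss face, centred within 3 mm, its axis within 0.05 rad of the bore's. The yellow driver stands again in its own hole of the rack, within 12 mm of where it was and within 0.1 rad of upright. Both at rest and let go (z of bushing_shoulder in the frame of bore_mouth between -0.003 and 0.0018 m and distance between bushing_shoulder and bore_mouth below 0.003 m and angle between the z axis of bushing and the z axis of bore_mouth, either way round below 0.05 rad and distance of driver from where it was at the start of the episode below 0.012 m and angle between driver's own z axis and vertical below 0.1 rad and linear speed of each of driver, bushing below 0.02 m/s); the robot touches nothing.
It fails at once if the fingers press the bushing home (fingers on the bushing with its shoulder in the bore less than 3 mm proud) (z of bushing_shoulder in the frame of bore_mouth between -0.01 and 0.003 m and distance between bushing_shoulder and bore_mouth below 0.01 m and contact force between the fingers and bushing above 1 N).
It fails at once if the vise is pushed out of its setting (bore mouth moved more than 6 mm) (distance of bore_mouth from where it was at the start of the episode above 0.006 m).
It fails at once if another part or tool (used sleeve, castle nut, spacer, green or blue driver, spray can, hammer, wrench) is moved more than 25 mm (distance of any of old_sleeve, castle_nut, spacer, driver_small, driver_large, spray_can, hammer, wrench from where it was at the start of the episode above 0.025 m).
It also fails if it takes over 72 s, if anything falls off the work surface, if the arm or the gripper's body presses on something with over 40 N, if the wrist force passes 120 N, or if a joint passes its speed limit or range.

## Robot

A 6-joint arm with a two-finger parallel gripper is mounted at the origin on the work surface. World frame = base frame: x ahead of the robot, y to its left, z up, the work surface at z = 0. Lengths are in m, angles in rad, forces in N, time in s.
With the tool pointing down it reaches from about 0.2 to 0.875 m from the base axis. Payload 3.4 kg.
Tool frame: the origin (TCP) lies at the very end of the fingers, on their centre line; the grasp point (between the pads) lies 19 mm behind it (manip.grip_depth is the distance from the TCP to the grasp point, in m); z points along the fingers, y is the line along which they close (so a half turn about z gives the same grasp; the last joint's range is limited). The gripper opens to 94 mm and grips with 3 to 60 N. Pads are 16 mm wide; open, the fingers measure 119 mm over their backs; the gripper's body (75 mm by 177 mm) begins 78 mm behind the grasp point.
Start: joints at [-1.333, 0.276, 1.505, -0, 1.361, -0.121], TCP at [0.202, -0.538, 0.205] pointing down, gripper open.
Joint ranges: [-2.89, 2.89], [-0.75, 2.08], [0.22, 2.7], [-1.18, 4.32], [0.11, 2.71], [-2.7, 2.7]. Speed limits (rad/s): [2.57, 2.57, 3.14, 3.14, 3.14, 3.14].

## Interface

Orientations are given as a rotation vector (axis times angle).
In Python, from cell import manip gives the robot as it stands.
- The arm moves only by the shell command python3 -m creep 'ROWS' [FORCE]. ROWS is a JSON list of rows, 1 to 10 of them, each of 7 numbers: dx, dy, dz in m, then a rotation vector rx, ry, rz in rad, then the finger opening in m; each row is the pose to reach, as a shift and turn from the pose commanded when the command began, along the tool's axes at that moment; what a row does not reach only later rows make up. A row lasts 1/12 s, in which the tool goes at most 0.0417 m and 0.125 rad, less where a joint would pass 70% of its speed; a pose out of reach is approached as far as the arm can. The fingers move at their own pace and stop on an object; FORCE is the grip in N (left out, the last holds). Time passes only in rows, so rows that do not move let the fingers close. It prints the time, the measured TCP pose, the force, the opening and the grip force at its end.
- manip.observe(): the state, without advancing time (a new reading comes with each control period).
- manip.camera(name): name is "scene" or "top"; returns the picture (384x512x3 uint8, red, green, blue); there is no depth.
- manip.get_calibration(name): a dict with "fovy" (degrees; the focal length in pixels is half the picture's height over the tangent of half this angle, whatever the lens; pixels are square), "cx", "cy" (the principal point, pixels), "R" (3x3) and "t" (3): a world point X has camera coordinates R X + t. Camera axes: x right, y down, z forward; pixel columns grow to the right and rows downward; lengths in m; the calibration is good to about 2 mm. A picture is of the moment at which its call begins. get_calibration takes no time and is no camera call.
- manip.close_job(): hands the job in; it is judged then, once.
The state is a dict: "time": time; "q": joint angles; "joint_velocities": joint speeds; "tau": joint torques, N m; "tool_pos": TCP position; "eef_rot": TCP orientation; "contact_force": force on the tool from outside, world axes, zero at the start; "wrist_torque": the same for the moment, N m; "grip_width": finger opening in m; "finger_force": force on a finger pad.
Only numpy, scipy, OpenCV 4.12 (cv2) and the standard library are available. Lean on these libraries where they do the work, as an engineer would, in place of code of your own. Each camera call takes 0.05 s, during which the arm holds its last target. There are 200 camera calls.

## Working session

There is one attempt and no reset: what is moved stays moved. The work goes in short steps, Python scripts to look and compute and a shell command to move; the robot and the scene stay as the last step left them, time stands still between calls to the robot, and variables do not carry over. Pictures are saved under pics/ and viewed, at most 12 in all, crops included, and the job is handed in when it is done.

```bash
mkdir -p pics; ls; python3 - <<'E'
from cell import manip
import cv2,numpy as np
for n in("scene","top"):
    im=manip.camera(n); np.save(f"pics/{n}0.npy",im); c=manip.get_calibration(n); print(n,c)
    cv2.imwrite(f"pics/{n}0.png",cv2.resize(im[:,:,::-1],(800,600),interpolation=cv2.INTER_CUBIC))
print(manip.observe(),manip.grip_depth)
E
```

```text
pics
scene {'fovy': 50.15504589436779, 'cx': 259.5956755531682, 'cy': 194.2209643088666, 'R': array([[-0.86992423,  0.49298616, -0.01401685],
       [ 0.32824025,  0.55753334, -0.76250568],
       [-0.36808989, -0.66792306, -0.64682967]]), 't': array([ 0.4060029 , -0.04962634,  1.4812501 ])}
top {'fovy': 50.67607738687305, 'cx': 256.91214840222295, 'cy': 197.80329851818692, 'R': array([[ 0.01077779, -0.99966312, -0.02361109],
       [-0.98873806, -0.00712927, -0.14948655],
       [ 0.14926786,  0.02495632, -0.98848181]]), 't': array([-0.00343097,  0.47733503,  1.01871424])}
{'time': 0.1, 'q': array([-1.33303396e+00,  2.76513455e-01,  1.50597765e+00, -5.25203650e-05,
        1.36070549e+00, -1.20991441e-01]), 'joint_velocities': array([ 6.73043868e-04, -4.31807864e-04, -4.11156069e-03,  4.10287040e-04,
       -1.80600879e-03, -1.23912236e-05]), 'tau': array([ 1.51830405e-03, -4.05456197e+01, -2.37780029e+01,  7.02452729e-02,
        2.99486553e-02, -4.96563098e-05]), 'tool_pos': array([ 0.20174825, -0.53790768,  0.20471319]), 'eef_rot': array([-3.08961031e+00, -5.60243830e-01,  2.27435203e-04]), 'contact_force': array([ 0.54322031, -0.65455159, -0.57233388]), 'wrist_torque': array([ 0.03789913, -0.01219453,  0.01412168]), 'finger_force': 0.0, 'grip_width': 0.09386228539514793} 0.0188
```

View pics/scene0.png

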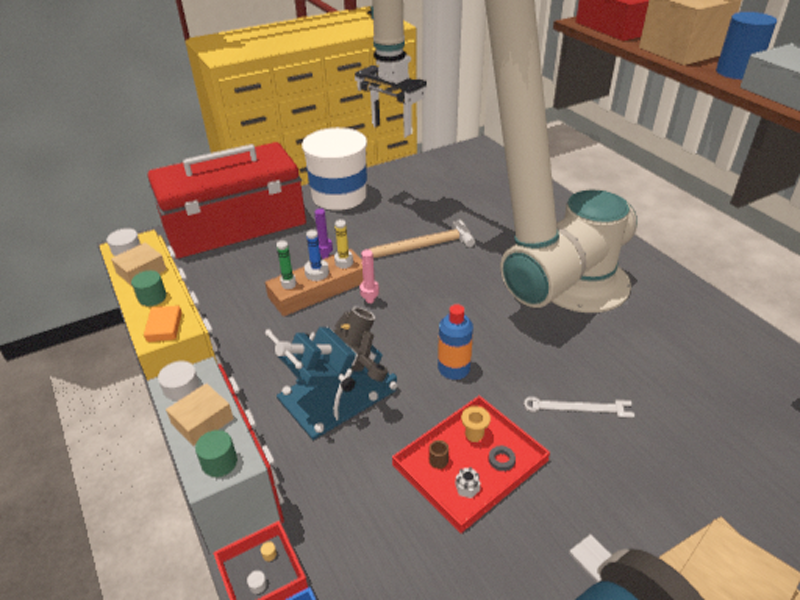

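View pics/top0.png

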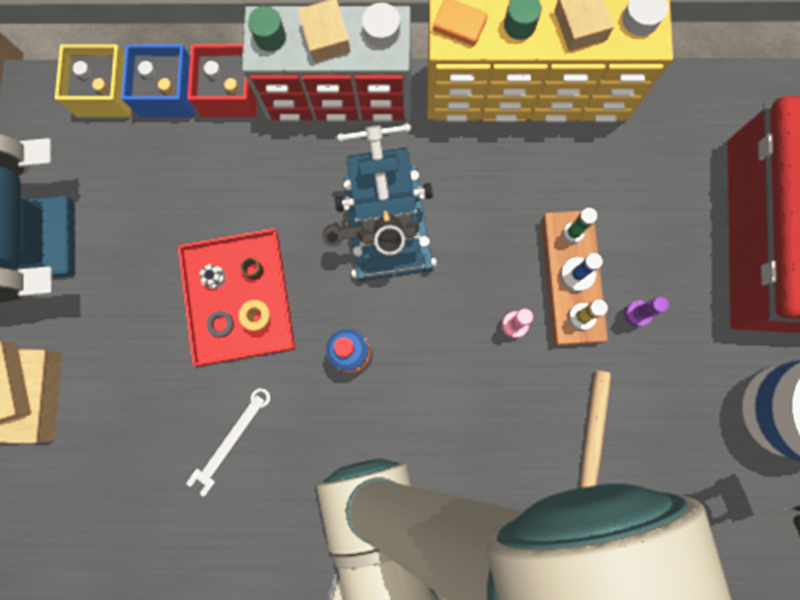

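```bash
python3 - <<'E'
import cv2,numpy as np
s=np.load("pics/scene0.npy");t=np.load("pics/top0.npy")
def c(im,u,v,w=32,h=36): return cv2.resize(im[v-h:v+h,u-w:u+w,::-1],(260,292),interpolation=cv2.INTER_CUBIC)
m=np.vstack([np.hstack([c(s,230,203),c(s,304,270),c(s,218,156)]),np.hstack([c(t,249,153),c(t,163,202),c(t,377,200)])])
cv2.imwrite("pics/crops.png",m)
E
```

```text
(no output)
```

View pics/crops.png

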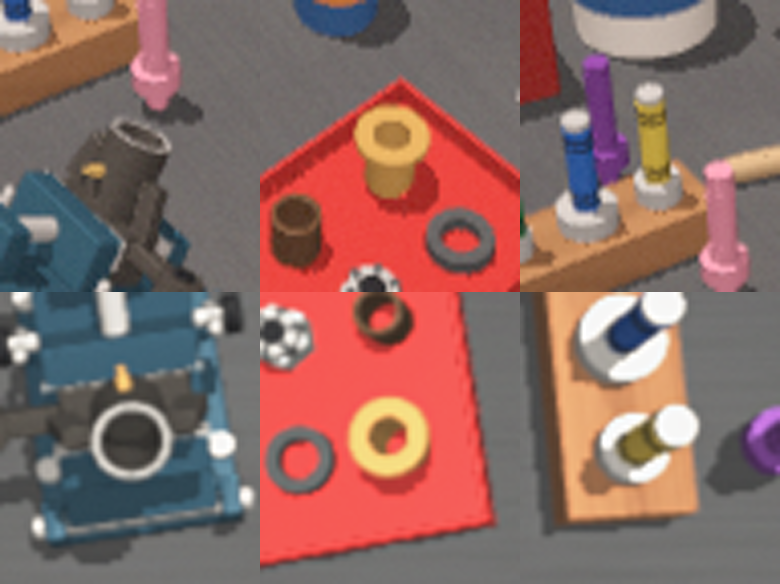

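```bash
cat > h.py <<'E'
import cv2,numpy as np
from cell import manip
C={n:manip.get_calibration(n) for n in("scene","top")}
def ray(n,p):
    c=C[n];f=192/np.tan(np.radians(c["fovy"])/2)
    d=c["R"].T@np.array([(p[0]+.0-c["cx"])/f,(p[1]-c["cy"])/f,1]);return -c["R"].T@c["t"],d/np.linalg.norm(d)
def onz(n,p,z):
    o,d=ray(n,p);return o+d*(z-o[2])/d[2]
def tri(ps,pt):
    o1,d1=ray("scene",ps);o2,d2=ray("top",pt)
    k=np.linalg.lstsq(np.c_[d1,-d2],o2-o1,rcond=None)[0];a=o1+k[0]*d1;b=o2+k[1]*d2
    return (a+b)/2,np.linalg.norm(a-b)
def comp(m,u,v):  # component nearest to u,v
    n,l,s,c=cv2.connectedComponentsWithStats(m.astype(np.uint8),connectivity=8)
    ok=[i for i in range(1,n) if s[i,4]>8]
    i=min(ok,key=lambda i:np.hypot(*(c[i]-[u,v])));return (l==i).astype(np.uint8),c[i],s[i]
def ell(m):
    k=max(cv2.findContours(m,cv2.RETR_EXTERNAL,cv2.CHAIN_APPROX_NONE)[0],key=len);return cv2.fitEllipse(cv2.convexHull(k) if len(cv2.convexHull(k))>7 else k)
E
python3 - <<'E'
from h import *
s=np.load("pics/scene0.npy");t=np.load("pics/top0.npy")
hs=cv2.cvtColor(s,cv2.COLOR_RGB2HSV);ht=cv2.cvtColor(t,cv2.COLOR_RGB2HSV)
print("mouth top V");print(ht[140:168,236:264,2][::1])
print("mouth scene V");print(hs[190:212,220:246,2])
def yel(h,lo=15,hi=32,S=90,V=80): return (h[...,0]>lo)&(h[...,0]<hi)&(h[...,1]>S)&(h[...,2]>V)
for nm,h,u,v in(("s",hs,304,266),("t",ht,163,202)):
    print(nm,"bush",h[v-8:v+16:3,u],*comp(yel(h),u,v)[1:])
for nm,h,u,v in(("s",hs,218,150),("t",ht,377,203)):
    m,c,st=comp(yel(h,20,35),u,v);print(nm,"drv",c,st)
E
```

```text
mouth top V
[[111 107  97 113 121 105  78  66  69 120 224 241 212 136  79  73  72  71
   69  74  85  91  90  90  91  91  89  79]
 [ 94  95  93  93  84  70  66  68  69  86 148 162 133  95  74  73  72  71
   69  70  81  92  91  90  90  90  90  81]
 [ 90  90  89  86  71  62  63  67  69  70  78  78  74  71  70  72  71  69
   70  67  74  86  90  89  85  81  79  77]
 [ 91  92  91  79  64  63  65  67  68  68  74  81  87  91  92  82  74  70
   68  66  67  82  90  85  78  74  73  73]
 [ 91  90  87  71  59  61  61  65  77  98 136 154 171 182 180 154 128 107
   81  66  64  77  88  81  74  74  73  73]
 [ 90  90  85  66  57  59  67  91 139 189 213 201 194 199 200 210 214 197
  154 103  67  69  79  79  75  73  74  74]
 [ 88  90  85  66  55  66 116 184 216 204 172 143 131 132 134 149 167 193
  208 179 117  75  77  83  84  85  88  90]
 [ 81  86  84  65  58 111 188 215 186 137  95  72  69  70  69  71  84 125
  173 207 183 118  81  84  87  89  90  91]
 [ 75  78  77  63  86 180 216 176 111  72  63  61  62  62  63  59  61  68
  104 167 209 165  92  84  86  87  87  88]
 [ 73  74  74  72 143 217 198 121  
[... 4369 characters left out ...]
 115 113 111]
 [130 150 157 110  88  83  85  82  78  78  71  72  71  67  57  55  60 101
  114 111 115 112 113 111 113 113]
 [ 86  69  62  86  89  86  87  84  82  75  72  71  65  70  63  61  70 110
  117 115 114 113 114 112 114 114]]
s bush [[  0 193 161]
 [ 18 145 237]
 [ 17 157 172]
 [ 16 155 173]
 [ 17 158 191]
 [ 18 144 233]
 [ 17 159 170]
 [ 17 164 168]] [303.89925373 269.81343284] [296 261  17  21 268]
t bush [[ 24 120 246]
 [ 16 145 155]
 [ 13 150 129]
 [  2 171 247]
 [ 18 133 246]
 [ 23 120 247]
 [  2 178 182]
 [  1 182 195]] [161.99604743 201.11067194] [153 192  19  19 253]
s drv [218.55147059 154.60294118] [214 145   9  20 136]
t drv [374.48648649 201.04054054] [370 195  12  11  74]
```

```bash
cat > ring.py <<'E'
from h import *
t=np.load("pics/top0.npy");V=t.max(2).astype(float)
P=[]
for a in np.arange(0,2*np.pi,.1):
    r=np.arange(6,11.5,.25);x=249+r*np.cos(a);y=153.1+r*np.sin(a)
    p=cv2.remap(V.astype(np.float32),x.astype(np.float32)[None],y.astype(np.float32)[None],cv2.INTER_LINEAR)[0]
    w=np.clip(p-130,0,None);P.append((249+(w@r)/w.sum()*np.cos(a),153.1+(w@r)/w.sum()*np.sin(a)))
et=cv2.fitEllipse(np.float32(P))
S=np.float32([[227,196],[226,197],[225.5,198],[226.6,199],[227.5,200],[229.2,201],[230.6,202],[233,203],[236.8,204],[239,203],[238.8,202],[238.1,201],[237.2,200],[236.4,199],[233.7,198],[231.5,197],[229,195.8]])
es=cv2.fitEllipse(S);print(et,es)
def normals(n,e):  # unit normals (world) of the circle seen as ellipse e, facing the camera
    (u,v),(w,h),ang=e;c=C[n];f=192/np.tan(np.radians(c["fovy"])/2)
    a=np.radians(ang);R=np.array([[np.cos(a),-np.sin(a)],[np.sin(a),np.cos(a)]])
    A=R@np.diag([4/w**2,4/h**2])@R.T;m=np.array([u,v]);Q=np.zeros((3,3));Q[:2,:2]=A;Q[:2,2]=Q[2,:2]=-A@m;Q[2,2]=m@A@m-1
    K=np.array([[f,0,c["cx"]],[0,f,c["cy"]],[0,0,1]]);l,U=np.linalg.eigh(K.T@Q@K)
    if (l>0).sum()==1:l,U=-l[::-1],U[:,::-1]   # l0<0<l1<l2
    o=[]
    for s in(1,-1):
        nc=U[:,2]*np.sqrt((l[2]-l[1])/(l[2]-l[0]))+s*U[:,0]*np.sqrt((l[1]-l[0])/(l[2]-l[0]))
        nw=c["R"].T@nc;d=ray(n,m)[1];o.append(nw*-np.sign(nw@d))
    return o
if __name__=="__main__":
    print("mouth",tri(es[0],et[0]))
    for n,e in(("scene",es),("top",et)):
        for q in normals(n,e):print(n,q,"tilt",np.degrees(np.arccos(q[2])),"az",np.degrees(np.arctan2(q[1],q[0])))
    s=np.load("pics/scene0.npy");hs=cv2.cvtColor(s,cv2.COLOR_RGB2HSV);ht=cv2.cvtColor(t,cv2.COLOR_RGB2HSV)
    y=lambda h,v:((h[...,0]>14)&(h[...,0]<32)&(h[...,1]>90)&(h[...,2]>v))
    ms,_,a=comp(y(hs,215),304,264);mt,_,b=comp(y(ht,215),163,202)
    E1,E2=ell(ms),ell(mt);print(a,b,E1,E2);print("flange top",tri(E1[0],E2[0]),onz("top",E2[0],.054),onz("scene",E1[0],.054))
    # driver white cap top: scene / top
    w=lambda h:(h[...,1]<60)&(h[...,2]>150)
    for n,h,u,v in(("scene",hs,218,142),("top",ht,384,196)):
        m,c,st=comp(w(h),u,v);print(n,"cap",c,st)
    # vise base front edge, rack corners
    for n,p in(("top",(355/1.5625,279/1.5625)),("top",(434/1.5625,269/1.5625))):print("vise edge",onz(n,p,.02))
    for p in((558,345),(606,341),(545,213),(594,209)):print("rack",onz("top",np.array(p)/1.5625,.045))
    print("can",onz("top",np.array((343,348))/1.5625,.155),tri(np.array((456,312))/1.5625,np.array((343,347))/1.5625))
    print("eye ray z=.1..",onz("top",np.array((332,236))/1.5625,.1),onz("top",np.array((332,236))/1.5625,.13))
E
python3 ring.py
```

```text
((248.91903686523438, 153.15286254882812), (16.87964630126953, 17.596755981445312), 80.3639907836914) ((232.31268310546875, 199.9239501953125), (5.196681022644043, 14.864129066467285), 115.95707702636719)
mouth (array([0.56171049, 0.01703747, 0.16809517]), np.float64(0.0003290594761223664))
scene [-0.54044818 -0.05117721  0.83981942] tilt 32.878943988053166 az -174.59056306044664
scene [ 0.75385751  0.53493216 -0.38150548] tilt 112.42696695681191 az 35.35925245233029
top [-0.5312283  -0.09486338  0.84190108] tilt 32.6585827707898 az -169.87520498256234
top [0.04257613 0.00876461 0.99905478] tilt 2.4913697634277288 az 11.632261900320493
[296 261  17  13 131] [153 192  19  19 219] ((304.1297607421875, 266.98773193359375), (13.423689842224121, 17.290956497192383), 98.26976776123047) ((162.10935974121094, 201.09823608398438), (18.561006546020508, 18.971948623657227), 39.85087585449219)
flange top (array([0.46457127, 0.24346369, 0.05410973]), np.float64(0.0007162386341878108)) [0.46429733 0.24370393 0.054     ] [0.46481297 0.24319257 0.054     ]
scene cap [217.33333333 142.57575758] [214 140   7   6  33]
top cap [383.17021277 196.43617021] [378 192  11  10  94]
vise edge [0.53101339 0.08100222 0.02      ]
vise edge [ 0.54918626 -0.05350904  0.02      ]
rack [ 0.41870226 -0.25470577  0.045     ]
rack [ 0.4258863  -0.33243731  0.045     ]
rack [ 0.64085178 -0.23876868  0.045     ]
rack [ 0.64808196 -0.32070938  0.045     ]
can [0.401101   0.08278518 0.155     ] (array([0.40378422, 0.0830814 , 0.14881783]), np.float64(0.001619404957921735))
eye ray z=.1.. [0.58464841 0.11121115 0.1       ] [0.57653048 0.10702017 0.13      ]
```

```bash
cat > plan.py <<'E'
import sys,numpy as np
from scipy.spatial.transform import Rotation as Ro
from cell import manip
# usage: plan.py x y z(TCP) tilt_deg az_y_deg [d: retreat along -tool z]
def pose(tilt,az):
    a,b=np.radians(az),np.radians(tilt)
    xb=np.array([np.cos(a),np.sin(a),0]);zb=np.array([0,0,1.])*np.cos(b)-xb*np.sin(b)  # bore axis
    y=xb*np.cos(b)+np.array([0,0,1])*np.sin(b);z=-zb;return np.c_[np.cross(y,z),y,z]
if __name__=="__main__":
    v=[float(a) for a in sys.argv[1:]];s=manip.observe();R0=Ro.from_rotvec(s["eef_rot"]).as_matrix();R=pose(v[3],v[4])
    p=np.array(v[:3])-(v[5] if len(v)>5 else 0)*R[:,2]
    print(np.round(np.r_[R0.T@(p-s["tool_pos"]),Ro.from_matrix(R0.T@R).as_rotvec()],4),"q",np.round(s["q"],2))
E
python3 - <<'E'
from h import *
print(tri((217.3,142.6),(383.2,196.4)))
E
python3 plan.py .4646 .2435 .2 0 7.7
```

```text
(array([ 0.46515206, -0.29164224,  0.15370015]), np.float64(0.0006223106457026152))
[ 5.2050e-01 -6.3940e-01  5.8000e-03 -1.3000e-03 -1.2000e-03 -1.3464e+00] q [-1.33  0.28  1.51 -0.    1.36 -0.12]
```

```bash
python3 -m creep '[[0.26,-0.32,0.003,0,0,-0.67,0.075],[0.26,-0.32,0.003,0,0,-0.67,0.075],[0.26,-0.32,0.003,0,0,-0.67,0.075],[0.26,-0.32,0.003,0,0,-0.67,0.075],[0.26,-0.32,0.003,0,0,-0.67,0.075],[0.5205,-0.6394,0.006,-0.001,-0.001,-1.346,0.075],[0.5205,-0.6394,0.006,-0.001,-0.001,-1.346,0.075],[0.5205,-0.6394,0.006,-0.001,-0.001,-1.346,0.075],[0.5205,-0.6394,0.006,-0.001,-0.001,-1.346,0.075],[0.5205,-0.6394,0.006,-0.001,-0.001,-1.346,0.075]]'; python3 plan.py .4646 .2435 .2 0 7.7
```

```text
time: 0.93
tool_pos: [0.3344, -0.1414, 0.2023]
eef_rot: [2.172, 2.268, -0.001]
contact_force: [2.0, -0.2, 0.1]
grip_width: 0.0749
finger_force: 0.0
[ 0.3789  0.1467  0.0019  0.0004  0.0013 -0.0911] q [-0.59 -0.05  1.9  -0.    1.29 -0.63]
```

```bash
python3 -m creep '[[0,0,0,0,0,0,0.075],[0,0,0,0,0,0,0.075]]' >/dev/null; python3 plan.py .4646 .2435 .2 0 7.7
```

```text
[ 0.3787  0.1465  0.0018 -0.      0.0013 -0.0908] q [-0.59 -0.05  1.9  -0.    1.29 -0.63]
```

```bash
python3 -m creep '[[0.379,0.1465,0.002,0,0.001,-0.091,0.075],[0.379,0.1465,0.002,0,0.001,-0.091,0.075],[0.379,0.1465,0.002,0,0.001,-0.091,0.075],[0.379,0.1465,0.002,0,0.001,-0.091,0.075],[0.379,0.1465,0.002,0,0.001,-0.091,0.075],[0.379,0.1465,0.002,0,0.001,-0.091,0.075],[0.379,0.1465,0.002,0,0.001,-0.091,0.075],[0.379,0.1465,0.002,0,0.001,-0.091,0.075],[0.379,0.1465,0.002,0,0.001,-0.091,0.075],[0.379,0.1465,0.002,0,0.001,-0.091,0.075]]'; python3 -m creep '[[0,0,0,0,0,0,0.075],[0,0,0,0,0,0,0.075]]' >/dev/null; python3 plan.py .4646 .2435 .032 0 7.7
```

```text
time: 1.93
tool_pos: [0.4688, 0.242, 0.1994]
eef_rot: [2.076, 2.357, 0.001]
contact_force: [0.5, -0.1, 0.8]
grip_width: 0.075
finger_force: 0.0
[ 0.004  -0.0027  0.167  -0.0013  0.0015 -0.006 ] q [ 0.34  0.21  1.62 -0.    1.32  0.21]
```

```bash
python3 -m creep '[[0.004,-0.0027,0.04,-0.001,0.0015,-0.006,0.075],[0.004,-0.0027,0.08,-0.001,0.0015,-0.006,0.075],[0.004,-0.0027,0.12,-0.001,0.0015,-0.006,0.075],[0.004,-0.0027,0.15,-0.001,0.0015,-0.006,0.075],[0.004,-0.0027,0.167,-0.001,0.0015,-0.006,0.075],[0.004,-0.0027,0.167,-0.001,0.0015,-0.006,0.075]]'; python3 plan.py .4646 .2435 .032 0 7.7;python3 - <<'E'
from h import *
for n,u,v in(("scene",304,262),("top",163,202)):
    im=manip.camera(n);cv2.imwrite(f"pics/g_{n}.png",cv2.resize(im[v-50:v+50,u-50:u+50,::-1],(400,400),interpolation=cv2.INTER_CUBIC))
cv2.imwrite("pics/g.png",np.hstack([cv2.imread("pics/g_scene.png"),cv2.imread("pics/g_top.png")]))
E
```

```text
time: 2.6
tool_pos: [0.4604, 0.2404, 0.0293]
eef_rot: [-2.068, -2.36, 0.011]
contact_force: [-0.7, 0.1, -0.3]
grip_width: 0.0748
finger_force: 0.0
[ 0.0025  0.0046 -0.0028 -0.0079  0.0016 -0.0029] q [0.35 0.36 1.87 0.   0.92 0.22]
```

View pics/g.png

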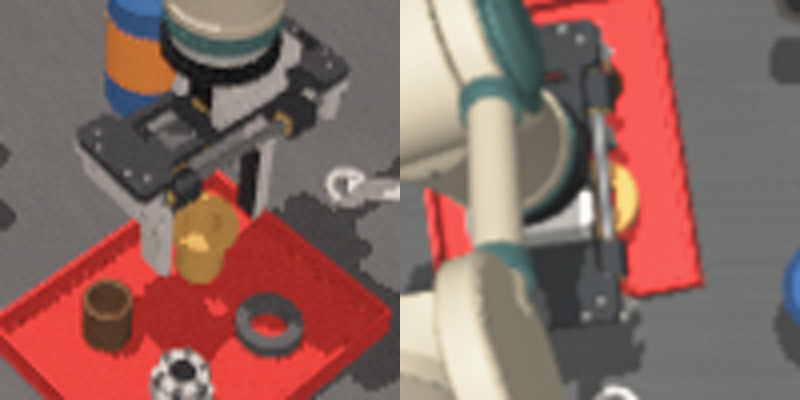

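```bash
python3 -m creep '[[0.0025,0.0046,-0.0028,-0.008,0.0016,-0.003,0.075],[0.0025,0.0046,-0.0028,-0.008,0.0016,-0.003,0.075],[0.0025,0.0046,-0.0028,-0.008,0.0016,-0.003,0.075]]' >/dev/null; python3 plan.py .4646 .2435 .032 0 7.7
```

```text
[-0.0036 -0.0055  0.0057  0.0133 -0.0037  0.0032] q [0.35 0.35 1.85 0.   0.92 0.22]
```

```bash
for i in 1 2 3; do python3 -m creep '[[0,0,0,0,0,0,0.075]]' >/dev/null; python3 plan.py .4646 .2435 .032 0 7.7; done
```

```text
[-0.0037 -0.0046  0.0051  0.0117 -0.0034  0.0036] q [0.35 0.35 1.86 0.   0.92 0.22]
[-0.0037 -0.004   0.0045  0.0106 -0.0031  0.0038] q [0.35 0.36 1.86 0.   0.92 0.22]
[-0.0037 -0.0037  0.0042  0.0098 -0.0029  0.004 ] q [0.35 0.36 1.86 0.   0.92 0.22]
```

```bash
for i in 1 2; do python3 -m creep '[[0,0,0,0,0,0,0.075],[0,0,0,0,0,0,0.075],[0,0,0,0,0,0,0.075],[0,0,0,0,0,0,0.075]]' >/dev/null; python3 plan.py .4646 .2435 .032 0 7.7; done
```

```text
[-0.0036 -0.0035  0.0037  0.0089 -0.0028  0.0037] q [0.35 0.36 1.86 0.   0.92 0.22]
[-0.0035 -0.0036  0.0037  0.0091 -0.0029  0.0036] q [0.35 0.36 1.86 0.   0.92 0.22]
```

```bash
R='[-0.0035,-0.0036,0.0037,0.009,-0.003,0.0036,0.075]'; python3 -m creep '[[-0.0035,-0.0036,0.0037,0.009,-0.003,0.0036,0.075],[-0.0035,-0.0036,0.0037,0.009,-0.003,0.0036,0.075],[-0.0035,-0.0036,0.0037,0.009,-0.003,0.0036,0.075],[-0.0035,-0.0036,0.0037,0.009,-0.003,0.0036,0.075],[-0.0035,-0.0036,0.0037,0.009,-0.003,0.0036,0.075],[-0.0035,-0.0036,0.0037,0.009,-0.003,0.0036,0.075],[-0.0035,-0.0036,0.0037,0.009,-0.003,0.0036,0.075],[-0.0035,-0.0036,0.0037,0.009,-0.003,0.0036,0.075]]' >/dev/null; python3 plan.py .4646 .2435 .032 0 7.7
```

```text
[-0.0001 -0.0001  0.0001  0.0003  0.0001  0.0001] q [ 0.35  0.36  1.86 -0.    0.92  0.22]
```

```bash
python3 -m creep '[[0,0,0,0,0,0,0.04],[0,0,0,0,0,0,0.04],[0,0,0,0,0,0,0.04],[0,0,0,0,0,0,0.04],[0,0,0,0,0,0,0.04],[0,0,0,0,0,0,0.04],[0,0,0,0,0,0,0.04],[0,0,0,0,0,0,0.04]]' 45; python3 -m creep '[[0,0,-0.04,0,0,0,0.04],[0,0,-0.08,0,0,0,0.04],[0,0,-0.12,0,0,0,0.04],[0,0,-0.16,0,0,0,0.04],[0,0,-0.2,0,0,0,0.04],[0,0,-0.23,0,0,0,0.04],[0,0,-0.23,0,0,0,0.04],[0,0,-0.23,0,0,0,0.04]]'; python3 plan.py .5617 .0170 .1681 32.7 7.7 .10
```

```text
time: 5.2
tool_pos: [0.4647, 0.2436, 0.0321]
eef_rot: [2.067, 2.365, 0.0]
contact_force: [0.5, -0.1, 0.1]
grip_width: 0.0478
finger_force: 45.0
time: 5.87
tool_pos: [0.4649, 0.2437, 0.263]
eef_rot: [2.066, 2.365, 0.003]
contact_force: [-0.2, -0.9, -3.7]
grip_width: 0.0479
finger_force: 45.0
[-2.376e-01  1.150e-02  1.070e-02 -5.682e-01 -4.000e-04 -1.000e-04] q [ 0.35  0.17  1.5  -0.    1.46  0.22]
```

```bash
python3 - <<'E'
from h import *
s=manip.observe();p=s["tool_pos"]
c=[]
for n in("scene","top"):
    im=manip.camera(n);np.save(f"pics/l_{n}.npy",im);k=C[n];X=k["R"]@p+k["t"];f=192/np.tan(np.radians(k["fovy"])/2)
    u,v=int(f*X[0]/X[2]+k["cx"]),int(f*X[1]/X[2]+k["cy"]);print(n,u,v)
    c.append(cv2.resize(im[v-40:v+40,u-40:u+40,::-1],(400,400),interpolation=cv2.INTER_CUBIC))
cv2.imwrite("pics/l.png",np.hstack(c))
E
```

```text
scene 309 210
top 136 186
```

View pics/l.png

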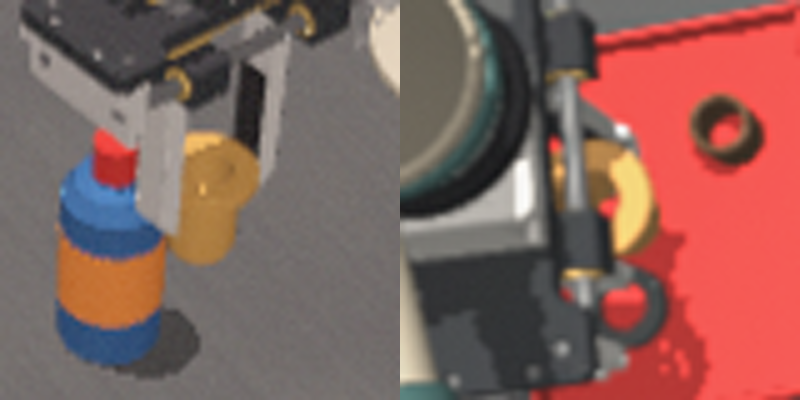

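```bash
python3 - <<'E'
from h import *
s=manip.observe();p=s["tool_pos"];g=p+[0,0,.0188]
def pr(n,X):
    k=C[n];X=k["R"]@X+k["t"];f=192/np.tan(np.radians(k["fovy"])/2);return np.array([f*X[0]/X[2]+k["cx"],f*X[1]/X[2]+k["cy"]])
o={"scene":(309-40,210-40),"top":(136-40,186-40)}
a=np.linspace(0,2*np.pi,60)
for n in o:
    for nm,z,r in(("flange top",.003,.025),("foot",-.047,.014)):
        q=np.array([(pr(n,g+[r*np.cos(t),r*np.sin(t),z])-o[n])*5 for t in a]);print(n,nm,q.mean(0).round(),q.min(0).round(),q.max(0).round())
    im=np.load(f"pics/l_{n}.npy");h=cv2.cvtColor(im,cv2.COLOR_RGB2HSV)
    y=(h[...,0]>12)&(h[...,0]<32)&(h[...,1]>90)&(h[...,2]>120);u,v=pr(n,g)
    st=comp(y,u,v+3)[2];print("seen yellow box",[(st[0]-o[n][0])*5,(st[1]-o[n][1])*5,(st[0]+st[2]-o[n][0])*5,(st[1]+st[3]-o[n][1])*5])
E
```

```text
scene flange top [205. 171.] [152. 136.] [259. 206.]
scene foot [198. 247.] [170. 227.] [228. 267.]
seen yellow box [np.int32(165), np.int32(130), np.int32(260), np.int32(265)]
top flange top [188. 198.] [126. 137.] [250. 260.]
top foot [226. 219.] [193. 187.] [259. 252.]
seen yellow box [np.int32(185), np.int32(140), np.int32(255), np.int32(255)]
```

```bash
python3 plan.py .5617 .0170 .1681 32.7 7.7 .09; python3 -m creep '[[-0.2376,0.0115,0.011,-0.568,0,0,0.04],[-0.2376,0.0115,0.011,-0.568,0,0,0.04],[-0.2376,0.0115,0.011,-0.568,0,0,0.04],[-0.2376,0.0115,0.011,-0.568,0,0,0.04],[-0.2376,0.0115,0.011,-0.568,0,0,0.04],[-0.2376,0.0115,0.011,-0.568,0,0,0.04],[-0.2376,0.0115,0.011,-0.568,0,0,0.04],[-0.2376,0.0115,0.011,-0.568,0,0,0.04],[-0.2376,0.0115,0.011,-0.568,0,0,0.04],[-0.2376,0.0115,0.011,-0.568,0,0,0.04]]';  python3 -m creep '[[0,0,0,0,0,0,0.04],[0,0,0,0,0,0,0.04],[0,0,0,0,0,0,0.04],[0,0,0,0,0,0,0.04],[0,0,0,0,0,0,0.04],[0,0,0,0,0,0,0.04]]' >/dev/null; python3 plan.py .5617 .0170 .1681 32.7 7.7 .06
```

```text
[-2.372e-01  1.890e-02  1.620e-02 -5.749e-01  1.100e-03  3.000e-04] q [ 0.35  0.17  1.51 -0.    1.46  0.22]
time: 6.8
tool_pos: [0.5068, 0.0112, 0.2493]
eef_rot: [1.782, 2.042, 0.594]
contact_force: [0.4, 0.3, -3.2]
grip_width: 0.0478
finger_force: 45.0
[-0.0005  0.0009  0.0392 -0.0025 -0.0004  0.001 ] q [-0.29 -0.15  2.01  0.32  0.78 -0.6 ]
```

```bash
python3 -m creep '[[-0.0005,0.001,0.025,-0.0025,0,0.001,0.04],[-0.0005,0.001,0.045,-0.0025,0,0.001,0.04],[-0.0005,0.001,0.045,-0.0025,0,0.001,0.04],[-0.0005,0.001,0.045,-0.0025,0,0.001,0.04],[-0.0005,0.001,0.045,-0.0025,0,0.001,0.04],[-0.0005,0.001,0.045,-0.0025,0,0.001,0.04],[-0.0005,0.001,0.045,-0.0025,0,0.001,0.04],[-0.0005,0.001,0.045,-0.0025,0,0.001,0.04]]'; python3 plan.py .5617 .0170 .1681 32.7 7.7 .02; python3 - <<'E'
from h import *
c=[]
for n,u,v in(("scene",232,192),("top",249,158)):
    im=manip.camera(n);np.save(f"pics/i_{n}.npy",im)
    c.append(cv2.resize(im[v-40:v+40,u-40:u+40,::-1],(400,400),interpolation=cv2.INTER_CUBIC))
cv2.imwrite("pics/i.png",np.hstack(c))
E
```

```text
time: 7.97
tool_pos: [0.5329, 0.0123, 0.2147]
eef_rot: [1.779, 2.034, 0.598]
contact_force: [-0.7, 0.1, -3.6]
grip_width: 0.048
finger_force: 45.0
[ 0.0008 -0.0007  0.035   0.0015  0.0008 -0.0008] q [-0.26 -0.07  2.05  0.35  0.66 -0.62]
```

View pics/i.png

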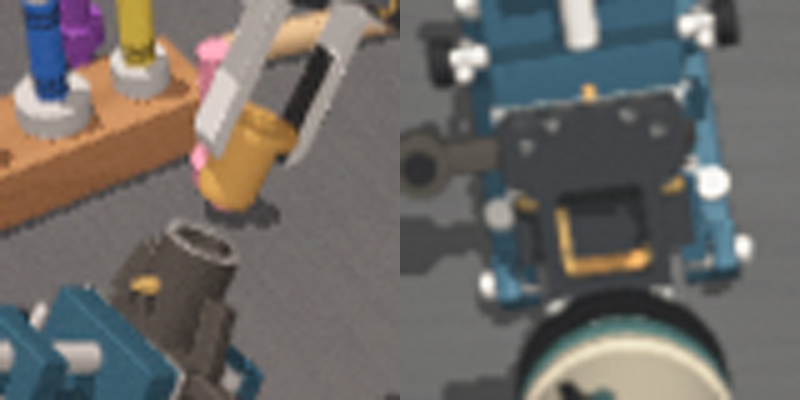

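```bash
python3 -m creep '[[0.0008,-0.0007,0.015,0.0015,0.001,-0.001,0.04],[0.0008,-0.0007,0.025,0.0015,0.001,-0.001,0.04],[0.0008,-0.0007,0.03,0.0015,0.001,-0.001,0.04],[0.0008,-0.0007,0.035,0.0015,0.001,-0.001,0.04],[0.0008,-0.0007,0.035,0.0015,0.001,-0.001,0.04],[0.0008,-0.0007,0.035,0.0015,0.001,-0.001,0.04],[0.0008,-0.0007,0.035,0.0015,0.001,-0.001,0.04],[0.0008,-0.0007,0.035,0.0015,0.001,-0.001,0.04]]'; python3 plan.py .5617 .0170 .1681 32.7 7.7 .006
```

```text
time: 8.73
tool_pos: [0.5509, 0.0157, 0.1844]
eef_rot: [1.779, 2.037, 0.597]
contact_force: [-0.4, 0.2, -2.2]
grip_width: 0.0482
finger_force: 45.0
[-0.0002  0.0004  0.0136 -0.0007 -0.0006  0.0002] q [-0.24 -0.01  2.08  0.38  0.57 -0.64]
```

```bash
python3 -m creep '[[0,0,0.004,0,0,0,0.04],[0,0,0.008,0,0,0,0.04],[0,0,0.008,0,0,0,0.04],[0,0,0.008,0,0,0,0.04]]'; python3 -m creep '[[0,0,0.003,0,0,0,0.04],[0,0,0.006,0,0,0,0.04],[0,0,0.006,0,0,0,0.04],[0,0,0.006,0,0,0,0.04],[0,0,0.006,0,0,0,0.04]]'; python3 plan.py .5617 .0170 .1681 32.7 7.7 .006
```

```text
time: 9.07
tool_pos: [0.5549, 0.0164, 0.1767]
eef_rot: [1.781, 2.038, 0.596]
contact_force: [0.4, 0.2, -2.7]
grip_width: 0.0482
finger_force: 45.0
time: 9.48
tool_pos: [0.5582, 0.0168, 0.172]
eef_rot: [1.78, 2.038, 0.597]
contact_force: [-0.8, -0.6, -2.9]
grip_width: 0.0484
finger_force: 45.0
[-0.0003  0.0008 -0.0009 -0.0017 -0.0009  0.0001] q [-0.23  0.02  2.09  0.39  0.54 -0.65]
```

```bash
python3 -m creep '[[0,0,0,0,0,0,0.07],[0,0,0,0,0,0,0.07],[0,0,0,0,0,0,0.07],[0,0,0,0,0,0,0.07],[0,0,0,0,0,0,0.07],[0,0,0,0,0,0,0.07]]'; python3 -m creep '[[0,0,-0.03,0,0,0,0.07],[0,0,-0.06,0,0,0,0.07],[0,0,-0.1,0,0,0,0.07],[0,0,-0.13,0,0,0,0.07],[-0.03,0,-0.16,0,0,0,0.06],[-0.07,0,-0.16,0,0,0,0.06],[-0.11,0,-0.16,0,0,0,0.06]]'; python3 - <<'E'
from h import *
c=[]
for n,u,v in(("scene",232,192),("top",249,158)):
    im=manip.camera(n);np.save(f"pics/j_{n}.npy",im)
    c.append(cv2.resize(im[v-40:v+40,u-40:u+40,::-1],(400,400),interpolation=cv2.INTER_CUBIC))
cv2.imwrite("pics/j.png",np.hstack(c))
E
python3 plan.py .4645 -.2917 .2 0 7.7
```

```text
time: 9.98
tool_pos: [0.5585, 0.0167, 0.1724]
eef_rot: [1.78, 2.037, 0.597]
contact_force: [-0.7, 0.4, 0.3]
grip_width: 0.0699
finger_force: 0.0
time: 10.57
tool_pos: [0.4878, -0.1046, 0.3105]
eef_rot: [1.771, 2.035, 0.597]
contact_force: [1.2, -0.5, -0.6]
grip_width: 0.0604
finger_force: 0.0
[-0.1758 -0.0979  0.0661  0.5708  0.0059 -0.0079] q [-0.68 -0.17  1.88  0.46  1.05 -0.96]
```

View pics/j.png

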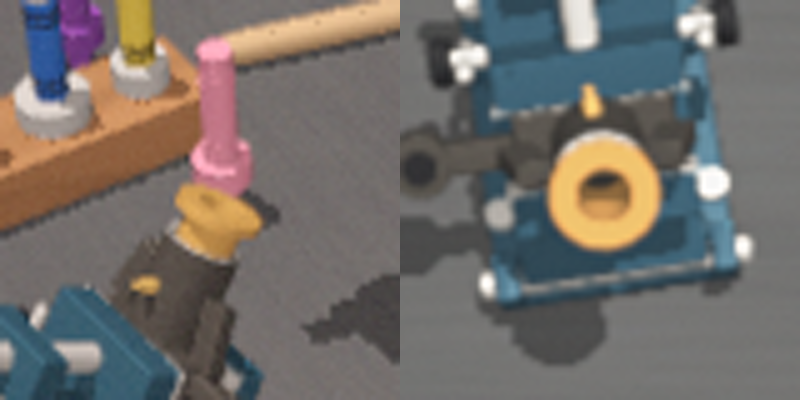

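```bash
python3 -m creep '[[-0.1758,-0.098,0.066,0.571,0.006,-0.008,0.06],[-0.1758,-0.098,0.066,0.571,0.006,-0.008,0.06],[-0.1758,-0.098,0.066,0.571,0.006,-0.008,0.06],[-0.1758,-0.098,0.066,0.571,0.006,-0.008,0.06],[-0.1758,-0.098,0.066,0.571,0.006,-0.008,0.06],[-0.1758,-0.098,0.066,0.571,0.006,-0.008,0.06],[-0.1758,-0.098,0.066,0.571,0.006,-0.008,0.06],[-0.1758,-0.098,0.066,0.571,0.006,-0.008,0.06],[-0.1758,-0.098,0.066,0.571,0.006,-0.008,0.06],[-0.1758,-0.098,0.066,0.571,0.006,-0.008,0.06]]' ;  python3 -m creep '[[0,0,0,0,0,0,0.06],[0,0,0,0,0,0,0.06],[0,0,0,0,0,0,0.06],[0,0,0,0,0,0,0.06],[0,0,0,0,0,0,0.06],[0,0,0,0,0,0,0.06]]' >/dev/null; python3 plan.py .4645 -.2917 .0762 0 7.7
python3 - <<'E'
from ring import *
E=[]
for n,u,v in(("scene",235,193),("top",249,156)):
    h=cv2.cvtColor(np.load(f"pics/j_{n}.npy"),cv2.COLOR_RGB2HSV)
    m,_,st=comp((h[...,0]>10)&(h[...,0]<32)&(h[...,1]>90)&(h[...,2]>(150 if n=="scene" else 200)),u,v);e=ell(m);E.append(e);print(st,e)
e=E[1];[print(q,np.degrees(np.arccos(q[2]))) for q in normals("top",e)]
print(tri(E[0][0],E[1][0]), "expect",np.array([.5617,.017,.1681])+.024*np.array([-.535,-.072,.8415]))
E
```

```text
time: 11.5
tool_pos: [0.4645, -0.2832, 0.1999]
eef_rot: [-2.054, -2.375, -0.003]
contact_force: [-0.0, 0.9, 0.0]
grip_width: 0.0598
finger_force: 0.0
[-0.0078 -0.001   0.1221 -0.0018 -0.0042  0.0097] q [-0.68  0.24  1.58  0.    1.33 -0.82]
((248.91903686523438, 153.15286254882812), (16.87964630126953, 17.596755981445312), 80.3639907836914) ((232.31268310546875, 199.9239501953125), (5.196681022644043, 14.864129066467285), 115.95707702636719)
[227 189  17  15 172] ((234.0947265625, 195.8805389404297), (13.09880542755127, 18.25767707824707), 113.58990478515625)
[239 146  22  21 302] ((249.2941131591797, 156.31373596191406), (21.1929988861084, 21.839717864990234), 96.85154724121094)
[ 0.00962554 -0.0612685   0.99807491] 3.555766171502589
[-0.49035088 -0.02415267  0.87119037] 29.40273577141302
(array([0.55297939, 0.01492728, 0.17741474]), np.float64(0.0030116402063117735)) expect [0.54886  0.015272 0.188296]
```

```bash
python3 -c "
from h import *
print(tri((235.8,193.8),(249.3,155.9)))"
python3 -m creep '[[-0.0078,-0.001,0,-0.002,-0.004,0.01,0.06],[-0.0078,-0.001,0.04,-0.002,-0.004,0.01,0.06],[-0.0078,-0.001,0.08,-0.002,-0.004,0.01,0.06],[-0.0078,-0.001,0.11,-0.002,-0.004,0.01,0.06],[-0.0078,-0.001,0.122,-0.002,-0.004,0.01,0.06],[-0.0078,-0.001,0.122,-0.002,-0.004,0.01,0.06],[-0.0078,-0.001,0.122,-0.002,-0.004,0.01,0.06],[-0.0078,-0.001,0.122,-0.002,-0.004,0.01,0.06],[-0.0078,-0.001,0.122,-0.002,-0.004,0.01,0.06],[-0.0078,-0.001,0.122,-0.002,-0.004,0.01,0.06]]'; python3 -m creep '[[0,0,0,0,0,0,0.06],[0,0,0,0,0,0,0.06],[0,0,0,0,0,0,0.06],[0,0,0,0,0,0,0.06]]' >/dev/null; python3 plan.py .4645 -.2917 .0762 0 7.7
python3 - <<'E'
from h import *
c=[]
for n,u,v in(("scene",222,150),("top",377,200)):
    im=manip.camera(n)
    c.append(cv2.resize(im[v-40:v+40,u-40:u+40,::-1],(400,400),interpolation=cv2.INTER_CUBIC))
cv2.imwrite("pics/k.png",np.hstack(c))
E
```

```text
(array([0.55006766, 0.01577442, 0.18495626]), np.float64(0.0014510448229461197))
time: 12.83
tool_pos: [0.4655, -0.2926, 0.0777]
eef_rot: [2.066, 2.363, 0.0]
contact_force: [-0.3, 0.3, -0.6]
grip_width: 0.0601
finger_force: 0.0
[ 0.0001 -0.0001  0.0003  0.0004  0.0001 -0.0002] q [-0.69  0.34  1.76  0.    1.04 -0.82]
```

View pics/k.png

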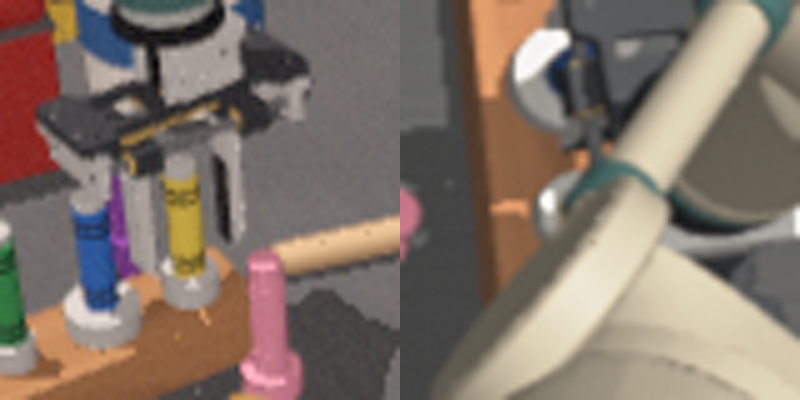

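```bash
python3 -m creep '[[0,0,0,0,0,0,0.015],[0,0,0,0,0,0,0.015],[0,0,0,0,0,0,0.015],[0,0,0,0,0,0,0.015],[0,0,0,0,0,0,0.015],[0,0,0,0,0,0,0.015],[0,0,0,0,0,0,0.015],[0,0,0,0,0,0,0.015],[0,0,0,0,0,0,0.015]]' 55; python3 -m creep '[[0,0,-0.02,0,0,0,0.015],[0,0,-0.04,0,0,0,0.015],[0,0,-0.07,0,0,0,0.015],[0,0,-0.11,0,0,0,0.015],[0,0,-0.15,0,0,0,0.015],[0,0,-0.19,0,0,0,0.015],[0,0,-0.22,0,0,0,0.015],[0,0,-0.24,0,0,0,0.015],[0,0,-0.24,0,0,0,0.015]]'; python3 plan.py .5617 .0170 .1681 32.7 7.7 .15
```

```text
time: 14.02
tool_pos: [0.4652, -0.2919, 0.0764]
eef_rot: [2.067, 2.364, 0.001]
contact_force: [2.2, 0.5, -0.3]
grip_width: 0.0236
finger_force: 55.0
time: 14.77
tool_pos: [0.4654, -0.293, 0.3204]
eef_rot: [2.063, 2.36, -0.0]
contact_force: [0.1, -0.5, -4.0]
grip_width: 0.0235
finger_force: 55.0
[ 0.2945  0.0557  0.0246 -0.5662  0.0056  0.0012] q [-0.69  0.19  1.34 -0.    1.6  -0.82]
```

```bash
python3 -m creep '[[0.2945,0.0557,0.0246,-0.566,0.005,0.001,0.015],[0.2945,0.0557,0.0246,-0.566,0.005,0.001,0.015],[0.2945,0.0557,0.0246,-0.566,0.005,0.001,0.015],[0.2945,0.0557,0.0246,-0.566,0.005,0.001,0.015],[0.2945,0.0557,0.0246,-0.566,0.005,0.001,0.015],[0.2945,0.0557,0.0246,-0.566,0.005,0.001,0.015],[0.2945,0.0557,0.0246,-0.566,0.005,0.001,0.015],[0.2945,0.0557,0.0246,-0.566,0.005,0.001,0.015],[0.2945,0.0557,0.0246,-0.566,0.005,0.001,0.015],[0.2945,0.0557,0.0246,-0.566,0.005,0.001,0.015]]';  python3 -m creep '[[0,0,0,0,0,0,0.015],[0,0,0,0,0,0,0.015],[0,0,0,0,0,0,0.015],[0,0,0,0,0,0,0.015],[0,0,0,0,0,0,0.015],[0,0,0,0,0,0,0.015]]' >/dev/null; python3 plan.py .5617 .0170 .1681 32.7 7.7 .105
```

```text
time: 15.6
tool_pos: [0.4783, 0.0087, 0.2888]
eef_rot: [1.785, 2.046, 0.595]
contact_force: [0.9, -0.5, -3.4]
grip_width: 0.0234
finger_force: 55.0
[-0.0008  0.0024  0.0432 -0.0048 -0.0037 -0.0039] q [-0.34 -0.22  1.96  0.32  0.92 -0.6 ]
```

```bash
python3 -m creep '[[-0.001,0.0024,0.025,-0.005,-0.004,-0.004,0.015],[-0.001,0.0024,0.043,-0.005,-0.004,-0.004,0.015],[-0.001,0.0024,0.043,-0.005,-0.004,-0.004,0.015],[-0.001,0.0024,0.043,-0.005,-0.004,-0.004,0.015],[-0.001,0.0024,0.043,-0.005,-0.004,-0.004,0.015],[-0.001,0.0024,0.043,-0.005,-0.004,-0.004,0.015],[-0.001,0.0024,0.043,-0.005,-0.004,-0.004,0.015],[-0.001,0.0024,0.043,-0.005,-0.004,-0.004,0.015]]'; python3 plan.py .5617 .0170 .1681 32.7 7.7 .065
python3 - <<'E'
from h import *
c=[]
for n,u,v in(("scene",240,185),("top",249,158)):
    im=manip.camera(n)
    c.append(cv2.resize(im[v-40:v+40,u-40:u+40,::-1],(400,400),interpolation=cv2.INTER_CUBIC))
cv2.imwrite("pics/m.png",np.hstack(c))
E
```

```text
time: 16.77
tool_pos: [0.5054, 0.0099, 0.2577]
eef_rot: [1.776, 2.036, 0.598]
contact_force: [0.0, 0.4, -4.6]
grip_width: 0.0232
finger_force: 55.0
[-0.0005 -0.0008  0.041   0.002   0.0003  0.0016] q [-0.3  -0.16  2.01  0.32  0.79 -0.6 ]
```

View pics/m.png

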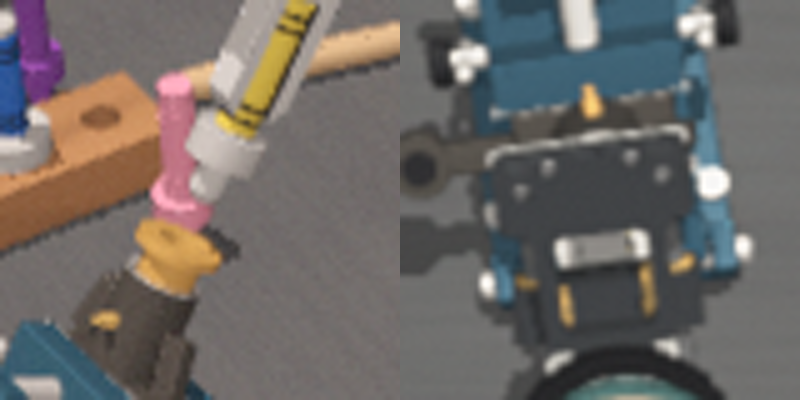

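```bash
python3 -m creep '[[-0.0005,-0.0008,0.015,0.002,0,0.0016,0.015],[-0.0005,-0.0008,0.025,0.002,0,0.0016,0.015],[-0.0005,-0.0008,0.032,0.002,0,0.0016,0.015],[-0.0005,-0.0008,0.037,0.002,0,0.0016,0.015],[-0.0005,-0.0008,0.041,0.002,0,0.0016,0.015],[-0.0005,-0.0008,0.041,0.002,0,0.0016,0.015],[-0.0005,-0.0008,0.041,0.002,0,0.0016,0.015],[-0.0005,-0.0008,0.041,0.002,0,0.0016,0.015],[-0.0005,-0.0008,0.041,0.002,0,0.0016,0.015]]'; python3 plan.py .5617 .0170 .1681 32.7 7.7 .055
```

```text
time: 17.62
tool_pos: [0.5268, 0.0124, 0.2223]
eef_rot: [1.78, 2.037, 0.597]
contact_force: [0.2, 0.0, -3.9]
grip_width: 0.0236
finger_force: 55.0
[-0.0001  0.0004  0.0096 -0.0008 -0.0002 -0.    ] q [-0.27 -0.09  2.04  0.34  0.69 -0.61]
```

```bash
python3 -m creep '[[0,0.0004,0.003,-0.001,0,0,0.015],[0,0.0004,0.006,-0.001,0,0,0.015],[0,0.0004,0.008,-0.001,0,0,0.015],[0,0.0004,0.01,-0.001,0,0,0.015],[0,0.0004,0.011,-0.001,0,0,0.015],[0,0.0004,0.012,-0.001,0,0,0.015],[0,0.0004,0.013,-0.001,0,0,0.015],[0,0.0004,0.014,-0.001,0,0,0.015]]'; python3 plan.py .5617 .0170 .1681 32.7 7.7 .0374;  python3 -m creep '[[0,0,0.001,0,0,0,0.015],[0,0,0.002,0,0,0,0.015],[0,0,0.003,0,0,0,0.015],[0,0,0.004,0,0,0,0.015],[0,0,0.005,0,0,0,0.015],[0,0,0.006,0,0,0,0.015]]'; python3 plan.py .5617 .0170 .1681 32.7 7.7 .0374
```

```text
time: 18.28
tool_pos: [0.5342, 0.0137, 0.2102]
eef_rot: [1.78, 2.037, 0.597]
contact_force: [-3.5, -0.6, 0.9]
grip_width: 0.0235
finger_force: 55.0
[-0.0004  0.0005  0.013  -0.0007 -0.0008 -0.    ] q [-0.26 -0.07  2.06  0.35  0.65 -0.62]
time: 18.78
tool_pos: [0.5376, 0.0141, 0.2049]
eef_rot: [1.78, 2.037, 0.597]
contact_force: [-4.0, 0.3, 0.2]
grip_width: 0.0234
finger_force: 55.0
[-0.0004  0.0005  0.0067 -0.0009 -0.0008 -0.0003] q [-0.26 -0.06  2.06  0.36  0.63 -0.62]
```

```bash
python3 -m creep '[[-0.0004,0.0005,0.001,0,0,0,0.015],[-0.0004,0.0005,0.002,0,0,0,0.015],[-0.0004,0.0005,0.003,0,0,0,0.015],[-0.0004,0.0005,0.004,0,0,0,0.015],[-0.0004,0.0005,0.005,0,0,0,0.015],[-0.0004,0.0005,0.0055,0,0,0,0.015]]';  python3 -m creep '[[0,0,0.0005,0,0,0,0.015],[0,0,0.001,0,0,0,0.015],[0,0,0.001,0,0,0,0.015]]'; python3 plan.py .5617 .0170 .1681 32.7 7.7 .0374
```

```text
time: 19.28
tool_pos: [0.5408, 0.0142, 0.2003]
eef_rot: [1.78, 2.037, 0.597]
contact_force: [-4.5, 1.2, -0.3]
grip_width: 0.0231
finger_force: 55.0
time: 19.53
tool_pos: [0.5418, 0.0139, 0.1999]
eef_rot: [1.779, 2.036, 0.597]
contact_force: [-1.4, 0.2, -3.0]
grip_width: 0.0234
finger_force: 55.0
[ 0.0004 -0.0002  0.0002 -0.0002  0.0001 -0.0001] q [-0.25 -0.04  2.06  0.36  0.62 -0.63]
```

```bash
python3 -m creep '[[0,0,0.0005,0,0,0,0.015],[0,0,0.001,0,0,0,0.015]]';  python3 -m creep '[[0,0,0.0005,0,0,0,0.015],[0,0,0.001,0,0,0,0.015]]'; python3 plan.py .5617 .0170 .1681 32.7 7.7 .0374
```

```text
time: 19.7
tool_pos: [0.5425, 0.0139, 0.1993]
eef_rot: [1.779, 2.036, 0.597]
contact_force: [-3.8, 0.7, -0.3]
grip_width: 0.0233
finger_force: 55.0
time: 19.87
tool_pos: [0.543, 0.014, 0.1985]
eef_rot: [1.779, 2.036, 0.597]
contact_force: [-8.0, -1.3, 5.5]
grip_width: 0.0236
finger_force: 55.0
[ 0.0005 -0.0005 -0.0016  0.0002  0.0002 -0.    ] q [-0.25 -0.04  2.06  0.36  0.61 -0.63]
```

Force is rising; push slightly further until it is clearly bottomed.

```bash
for i in 1 2; do python3 -m creep '[[0,0,0.0006,0,0,0,0.015],[0,0,0.0012,0,0,0,0.015],[0,0,0.0012,0,0,0,0.015]]' | grep -E "pos|force"; done;  python3 plan.py .5617 .0170 .1681 32.7 7.7 .0374
```

```text
tool_pos: [0.5431, 0.014, 0.1985]
contact_force: [-13.3, -1.9, 9.3]
finger_force: 55.0
tool_pos: [0.5432, 0.014, 0.1985]
contact_force: [-22.8, -3.5, 19.1]
finger_force: 55.0
[ 0.0005 -0.0006 -0.0017  0.0009  0.0009  0.0025] q [-0.25 -0.04  2.07  0.36  0.61 -0.63]
```

```bash
python3 -m creep '[[0,0,-0.004,0,0,0,0.015],[0,0,-0.01,0,0,0,0.015],[0,0,-0.03,0,0,0,0.015],[0,0,-0.06,0,0,0,0.015],[0,0,-0.1,0,0,0,0.015],[0,0,-0.13,0,0,0,0.015],[-0.04,0,-0.15,0,0,0,0.015],[-0.08,0,-0.15,0,0,0,0.015],[-0.12,0,-0.15,0,0,0,0.015]]'; python3 plan.py .4650 -.2919 .25 0 7.7
python3 - <<'E'
from h import *
c=[]
for n,u,v in(("scene",240,185),("top",249,158)):
    im=manip.camera(n)
    c.append(cv2.resize(im[v-40:v+40,u-40:u+40,::-1],(400,400),interpolation=cv2.INTER_CUBIC))
cv2.imwrite("pics/n.png",np.hstack(c))
E
```

```text
time: 21.12
tool_pos: [0.4805, -0.1171, 0.3259]
eef_rot: [1.771, 2.033, 0.596]
contact_force: [1.5, 0.3, -3.7]
grip_width: 0.0235
finger_force: 55.0
[-0.1706 -0.0746  0.0433  0.5758  0.0056  0.0033] q [-0.72 -0.18  1.86  0.47  1.11 -0.99]
```

View pics/n.png

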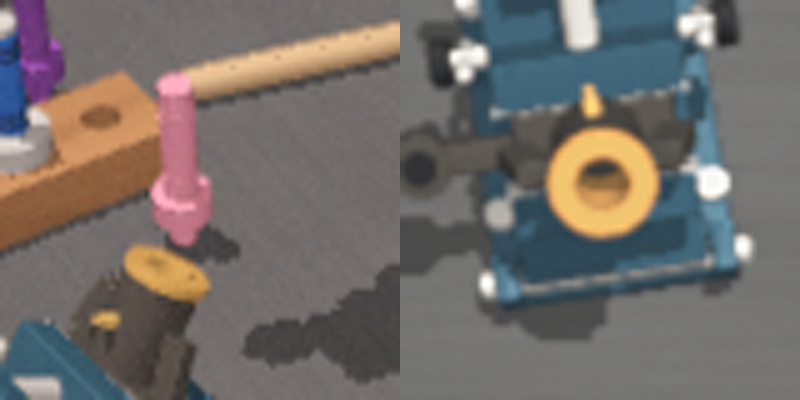

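```bash
python3 -m creep '[[-0.1706,-0.0746,0.0433,0.576,0.006,0.003,0.015],[-0.1706,-0.0746,0.0433,0.576,0.006,0.003,0.015],[-0.1706,-0.0746,0.0433,0.576,0.006,0.003,0.015],[-0.1706,-0.0746,0.0433,0.576,0.006,0.003,0.015],[-0.1706,-0.0746,0.0433,0.576,0.006,0.003,0.015],[-0.1706,-0.0746,0.0433,0.576,0.006,0.003,0.015],[-0.1706,-0.0746,0.0433,0.576,0.006,0.003,0.015],[-0.1706,-0.0746,0.0433,0.576,0.006,0.003,0.015],[-0.1706,-0.0746,0.0433,0.576,0.006,0.003,0.015],[-0.1706,-0.0746,0.0433,0.576,0.006,0.003,0.015]]';  python3 -m creep '[[0,0,0,0,0,0,0.015],[0,0,0,0,0,0,0.015],[0,0,0,0,0,0,0.015],[0,0,0,0,0,0,0.015],[0,0,0,0,0,0,0.015],[0,0,0,0,0,0,0.015]]' >/dev/null; python3 plan.py .4650 -.2919 .12 0 7.7
python3 - <<'E'
from h import *
c=[]
for n,u,v in(("scene",220,140),("top",377,200)):
    im=manip.camera(n)
    c.append(cv2.resize(im[v-40:v+40,u-40:u+40,::-1],(400,400),interpolation=cv2.INTER_CUBIC))
cv2.imwrite("pics/o.png",np.hstack(c))
E
```

```text
time: 22.05
tool_pos: [0.4634, -0.2889, 0.2469]
eef_rot: [-2.064, -2.36, -0.002]
contact_force: [-0.1, 0.8, -3.4]
grip_width: 0.0233
finger_force: 55.0
[-0.0032  0.0019  0.1256 -0.0058 -0.0069 -0.0011] q [-0.69  0.22  1.49  0.    1.45 -0.82]
```

View pics/o.png

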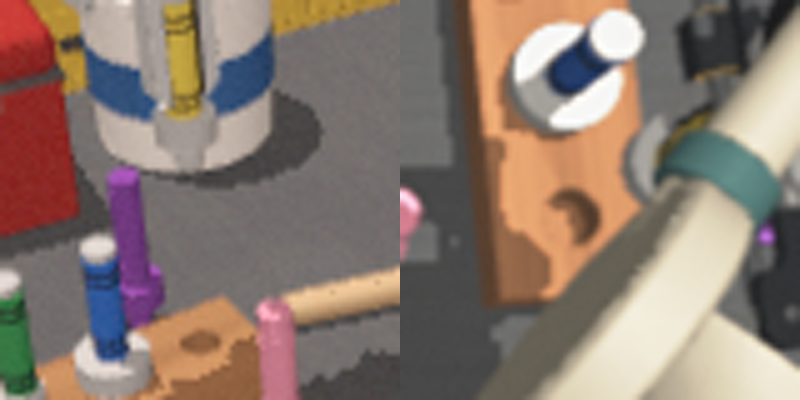

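```bash
python3 - <<'E'
from h import *
print(onz("top",(371.4,203.4),.045),onz("scene",(220,168.2),.045))
def pr(n,X):
    k=C[n];X=k["R"]@X+k["t"];f=192/np.tan(np.radians(k["fovy"])/2);return np.array([f*X[0]/X[2]+k["cx"],f*X[1]/X[2]+k["cy"]])
p=manip.observe()["tool_pos"];k=lambda X:((pr("scene",X)-[180,100])*5).round()
print("drv tip,head bottom,+head top,handle",[k(p+[0,0,a-.056]) for a in(0,.025,.045,.08)])
print("blue",k(np.array([.534,-.287,.065])),k(np.array([.534,-.287,.155])))
E
```

```text
[ 0.46361065 -0.29215028  0.045     ] [ 0.46479557 -0.29091219  0.045     ]
drv tip,head bottom,+head top,handle [array([186., 169.]), array([183., 137.]), array([180., 110.]), array([176.,  63.])]
blue [111. 351.] [ 97. 244.]
```

```bash
python3 -m creep '[[-0.003,0.0014,0.03,-0.006,-0.007,-0.001,0.015],[-0.003,0.0014,0.06,-0.006,-0.007,-0.001,0.015],[-0.003,0.0014,0.09,-0.006,-0.007,-0.001,0.015],[-0.003,0.0014,0.115,-0.006,-0.007,-0.001,0.015],[-0.003,0.0014,0.126,-0.006,-0.007,-0.001,0.015],[-0.003,0.0014,0.126,-0.006,-0.007,-0.001,0.015],[-0.003,0.0014,0.126,-0.006,-0.007,-0.001,0.015],[-0.003,0.0014,0.126,-0.006,-0.007,-0.001,0.015],[-0.003,0.0014,0.126,-0.006,-0.007,-0.001,0.015],[-0.003,0.0014,0.126,-0.006,-0.007,-0.001,0.015]]'; python3 plan.py .4645 -.2917 .08 0 7.7
```

```text
time: 23.48
tool_pos: [0.4654, -0.2924, 0.121]
eef_rot: [2.065, 2.363, 0.0]
contact_force: [-0.1, 0.1, -3.9]
grip_width: 0.0236
finger_force: 55.0
[ 0.0009 -0.0008  0.041   0.002   0.002  -0.0001] q [-0.69  0.3   1.7   0.    1.15 -0.82]
```

```bash
python3 -m creep '[[0.001,-0.001,0.012,0.002,0.002,0,0.015],[0.001,-0.001,0.022,0.002,0.002,0,0.015],[0.001,-0.001,0.032,0.002,0.002,0,0.015],[0.001,-0.001,0.04,0.002,0.002,0,0.015],[0.001,-0.001,0.04,0.002,0.002,0,0.015],[0.001,-0.001,0.04,0.002,0.002,0,0.015],[0.001,-0.001,0.04,0.002,0.002,0,0.015]]'; for i in 1 2 3; do python3 -m creep '[[0,0,0.0012,0,0,0,0.015],[0,0,0.0012,0,0,0,0.015],[0,0,0.0012,0,0,0,0.015]]'|grep -E "pos|contact"; done
```

```text
time: 24.07
tool_pos: [0.4637, -0.2911, 0.0797]
eef_rot: [-2.066, -2.364, 0.0]
contact_force: [0.4, 1.0, -4.0]
grip_width: 0.0235
finger_force: 55.0
tool_pos: [0.4636, -0.291, 0.0787]
contact_force: [0.2, 0.5, -3.1]
tool_pos: [0.4634, -0.2908, 0.0772]
contact_force: [-0.0, 0.5, -3.6]
tool_pos: [0.4636, -0.291, 0.0764]
contact_force: [-0.3, 0.3, 0.1]
```

```bash
python3 -m creep '[[0,0,0,0,0,0,0.055],[0,0,0,0,0,0,0.055],[0,0,0,0,0,0,0.055],[0,0,0,0,0,0,0.055],[0,0,0,0,0,0,0.055],[0,0,0,0,0,0,0.055]]'|grep -E "contact|width"; python3 -m creep '[[0,0,-0.03,0,0,0,0.055],[0,0,-0.06,0,0,0,0.055],[0,0,-0.1,0,0,0,0.055],[0,0,-0.14,0,0,0,0.055],[0,0.04,-0.17,0,0,0,0.055],[0,-0.08,-0.2,0,0,0,0.055],[0,-0.12,-0.2,0,0,0,0.055],[0,-0.15,-0.2,0,0,0,0.055],[0,-0.15,-0.2,0,0,0,0.055],[0,-0.15,-0.2,0,0,0,0.055]]'
python3 - <<'E'
from h import *
im=manip.camera("scene");t=manip.camera("top")
hs,ht=[cv2.cvtColor(i,cv2.COLOR_RGB2HSV) for i in(im,t)]
w=lambda h:(h[...,1]<60)&(h[...,2]>150)
a=comp(w(hs),218,142)[1];b=comp(w(ht),384,196)[1];print(a,b,tri(a,b))
cv2.imwrite("pics/p.png",cv2.resize(im[100:250,150:350,::-1],(800,600),interpolation=cv2.INTER_CUBIC))
E
```

```text
contact_force: [-0.6, 0.8, -0.0]
grip_width: 0.0547
time: 26.15
tool_pos: [0.3117, -0.311, 0.2771]
eef_rot: [-2.066, -2.362, 0.003]
contact_force: [-0.1, -0.1, 0.1]
grip_width: 0.0549
finger_force: 0.0
[218.15625 142.375  ] [382.94736842 197.52631579] (array([ 0.46238102, -0.29077574,  0.15420198]), np.float64(0.0004370060914357763))
```

View pics/p.png

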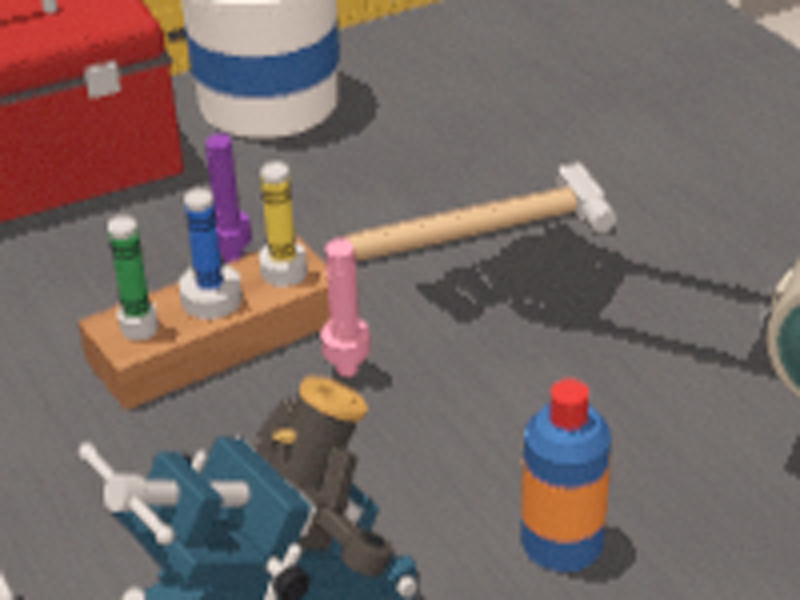

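The yellow driver stands upright in its own hole (cap at 275,170), about 3 mm from where it was. The bushing is flush on the boss (333,397).

```bash
python3 -c "
from cell import manip
print(manip.close_job())"
```

```text
the job is handed in; nothing more can be done
None
```

I pressed the bushing home with the yellow driver until its flange sat flush on the boss, stood the driver back in its own hole about 3 mm from where it was, and handed the job in at about 26 s; the hand-in returned no verdict.

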